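Hook the vial carrier out of the analyser's sloping loading bay

TASK

The vial carrier has slid to the bottom of the sample module's deep sloping bay. Take the hook picker from its notched holder, catch the carrier's wire bail with it and draw the carrier out, then set it gently standing upright in the steel tray and unhook it, and slide the picker back fully home in its notch so that it hangs upright from its flange. Do not touch the carrier with the gripper, and leave the jar, the beaker and the tip box where they are.

Things in the scene. Friction and masses are not known exactly. Their poses are not given: they have to be found in the camera images.
- module: Fixed cream instrument, 200 mm along its x (-60 to +140) by 200 mm, 120 mm high; origin on the bench, z up; its x points roughly to the robot's right (world -y). In its middle a white sleeve, the bay, rises at a slope and sticks out above the rest; its mouth looks up and to the robot's left (lower rim about 145 mm, upper rim about 187 mm above the bench).
- bay: The bay: straight bore 54 (x) by 40 (y) mm inside, 171 mm deep, walls 5 mm. Origin: centre of its inner floor, at module (60, 0, 35) mm. z runs up the bore and out of the mouth, leaning 40 degrees from vertical towards module -x; y is level, the module's y; x points up to the side away from the lean. The lower wall (inner face x = -27 mm) is on the leaning side; the upper (+x) wall is clear.
- bay_mouth (a point): Centre of the bay's mouth, at bay (0, 0, 171) mm; axes as the bay's. The fingers do not fit in far enough to reach the carrier.
- carrier: Loose vial carrier, 65 to 125 g: two aluminium plates 50 (x) by 34 (y) by 4 mm joined by two brown vials, 40 mm high over the plates, with a wire bail on top. Origin: centre of its underside, z up through the bail. It starts on the bay's floor, lying on the lower (-x) wall, axes parallel to the bay's.
- bail (a point): Middle of the bail's bar, carrier (0, 0, 70) mm, 30 mm above the top plate. The bar runs along y between legs at y = +-12.5 mm; stiff wire 3.5 mm thick. At the start near bay (-2, 0, 70) mm: 101 mm inside the mouth, with 23 mm free between bar and lower wall. Hung by the bar, the carrier swings about it to hang upright.
- picker: Loose hook picker, 100 g. Origin: centre of the underside of its black flange (30 by 26 by 5 mm); z up. Above it a handle 26 (x) by 14 (y) mm up to z = 60 mm: grip across the 14 mm. Below it a flat steel strip 6 (x) by 3 (y) mm down to z = -160 mm, ending in a flat hook that points to +x. It starts hanging upright in the holder.
- hook (a point): Bottom of the hook's V-shaped throat, picker (6.5, 0, -154) mm. The toe reaches from x = 3 to 12.5 mm, solid from z = -160 to -154; a lip at its end (x = 10 to 12.5) rises to z = -147, so the throat is 7 mm wide. A bar seated in the V has its centre 2.5 mm above this point. Best passed between bail bar and lower wall, toe to the bay's +x, then moved to +x under the bar.
- holder: Fixed stand: foot 110 by 90 by 12 mm, column (x = 38 to 52 mm) and a level aluminium plate 10 mm thick, top at 180 mm, x = -35 to +52 mm, 60 mm wide. Origin on the bench, z up, x away from the robot at yaw 0. A notch 8 mm wide runs in from the robot-side edge to x = +10 mm; the strip hangs in it near x = 0, the flange on the plate.
- notch (a point): Where the picker's origin is when hung home: holder (0, 0, 180) mm, in the notch on the plate's top; the picker's axes parallel to the holder's (within 2 degrees), toe to +x. Lifted a few mm, the picker slides out of the notch along holder -x, and back in likewise.
- tray: Fixed open steel tray, 170 (x) by 150 (y) by 22 mm, walls and floor 4 mm; origin at the centre of its underside. The holder and the tray stand on opposite sides of the module, left and right, and may change sides.
- jar: Bystander: white plastic jar with grey cap, 64 mm wide, 110 mm high; origin at its underside.
- beaker: Bystander: glass beaker, 70 mm wide, 90 mm high; origin at its underside.
- tipbox: Bystander: grey pipette-tip box with a white top full of small round tips, 85 by 120 by 50 mm; origin at its underside.
Not all that is in view belongs to the job. Several things have the shape of the holder; the one meant has the colours described above. Of the things that look like the tray, the larger one is meant.

How it is judged (in metres and radians):
On the way, in this order (a step that is already met when the one before it is completed fails the run):
1. the picker is taken out of its holder (horizontal distance between picker and holder above 0.05 m), for 0.1 s.
2. the picker's hook draws the carrier up inside the bay (contact force between picker and carrier above 0.1 N and z of carrier in the frame of bay between 0.05 and 0.2 m and distance between hook and bail below 0.015 m), for 0.1 s.
3. the carrier stands upright in the tray, unhooked (x of carrier in the frame of tray between -0.08 and 0.08 m and y of carrier in the frame of tray between -0.07 and 0.07 m and height (world z) of carrier below 0.008 m and angle between carrier's own z axis and vertical below 0.12 rad and not (contact force between picker and carrier above 0.02 N) and distance between hook and bail above 0.015 m and linear speed of carrier below 0.02 m/s), for 0.2 s.
At the end, for the whole second after the job is handed in: The carrier stands at rest, upright within 0.12 rad, on the tray's floor (origin within 80 mm in x and 70 mm in y of its centre, below 8 mm). The picker hangs at rest in the notch: origin within 13, 6 and 3 mm (x, y, z) of holder (0, 0, 180) mm, upright within 0.1 rad (x of carrier in the frame of tray between -0.08 and 0.08 m and y of carrier in the frame of tray between -0.07 and 0.07 m and height (world z) of carrier below 0.008 m and angle between carrier's own z axis and vertical below 0.12 rad and x of picker in the frame of holder between -0.013 and 0.013 m and y of picker in the frame of holder between -0.006 and 0.006 m and z of picker in the frame of holder between 0.177 and 0.183 m and angle between picker's own z axis and vertical below 0.1 rad and linear speed of each of carrier, picker below 0.02 m/s and angular speed of picker below 0.2 rad/s); the robot touches nothing.
It fails at once if the gripper touches the carrier (contact force between the fingers and carrier above 0.5 N).
It fails at once if the carrier is dropped into the tray (faster than 0.6 m/s close above it) (linear speed of carrier above 0.6 m/s and horizontal distance between carrier and tray below 0.09 m and height (world z) of carrier below 0.05 m).
It fails at once if the jar is moved more than 30 mm or tipped (distance of jar from where it was at the start of the episode above 0.03 m or angle between jar's own z axis and vertical above 0.3 rad).
It fails at once if the beaker is moved more than 30 mm or tipped (distance of beaker from where it was at the start of the episode above 0.03 m or angle between beaker's own z axis and vertical above 0.3 rad).
It fails at once if the tipbox is moved more than 30 mm or tipped (distance of tipbox from where it was at the start of the episode above 0.03 m or angle between tipbox's own z axis and vertical above 0.3 rad).
It also fails if it takes over 72 s, if anything falls off the work surface, if the arm or the gripper's body presses on something with over 40 N, if the wrist force passes 120 N, or if a joint passes its speed limit or range.

ROBOT

A 6-joint arm with a two-finger parallel gripper is mounted at the origin on the work surface. World frame = base frame: x ahead of the robot, y to its left, z up, the work surface at z = 0. Lengths are in m, angles in degrees, forces in N, time in s.
With the tool pointing down it reaches from about 0.325 to 0.775 m from the base axis. Payload 5.5 kg.
Tool frame: the origin (TCP) lies at the centre of the arm's flange, where the gripper is bolted on; the fingertips stand 182 mm ahead of it and the grasp point (between the pads) lies 163 mm ahead of it; z points along the fingers, y is the direction in which the jaws open and shut (so a half turn about z gives the same grasp; the last joint's range is limited). The gripper opens to 88 mm and grips with 3 to 60 N. Pads are 20 mm wide; open, the fingers measure 115 mm over their backs; the gripper's body (75 mm by 178 mm) begins 61 mm behind the grasp point.
Start: joints at [-68.623, 5.22, 70.514, -0, 104.267, -3.249], TCP at [0.25, -0.545, 0.405] pointing down, gripper open.
Joint ranges: [-164.24, 164.24], [-49.07, 125.15], [9.68, 141.18], [-86.29, 266.29], [3.28, 154.24], [-151.56, 151.56]. Speed limits (degrees/s): [147.25, 147.25, 172.46, 180, 180, 180].

INTERFACE

Orientations are given as [roll, pitch, yaw] about the fixed x, y, z axes, in that order (R = Rz(yaw) Ry(pitch) Rx(roll)).
In Python, from station import r gives the robot as it stands. The module is installed in compiled form; this text tells all that it offers. Calls block until the motion is done:
- r.reach(position, orientation): joint-space move of the TCP to a pose.
- r.servo_line(position, rotation=None, speed=0.15): straight line of the TCP; rotation=None keeps the orientation; speed is the mean speed in m/s.
- r.move_joints(angles): joint-space move.
- r.let_go() and r.grab(squeeze=None): open the fingers fully, or close them until they stop; squeeze is the grip in N (None keeps the last).
- r.wait(seconds).
- r.inverse_kinematics(position, orientation): joint angles nearest the present ones, or None.
- r.sense(): the state.
- r.snapshot(name): name is "scene" or "top"; returns a dict with "frame" (384x512x3 uint8, red, green, blue), "fx", "fy", "cx", "cy" (pixels), "R" (3x3) and "t" (3): a world point X has camera coordinates R X + t. Camera axes: x right, y down, z forward; pixel columns grow to the right and rows downward; lengths in m; the calibration is good to about 2 mm. A picture is of the moment at which its call begins. There is no depth.
A pose or a line that the arm cannot do raises r.IKError and nothing moves.
- r.hand_in(): hands the job in, once; it reports no verdict.
The state is a dict: "clock": time; "joints": joint angles; "joint_vel": joint speeds; "joint_torque": joint torques, N m; "tcp_pos": TCP position; "orientation": TCP orientation; "contact_force": force on the tool from outside, world axes, zero at the start; "torque": the same for the moment, N m; "opening": finger opening in m.
Only numpy, scipy, OpenCV 4.12 (cv2) and the standard library are available. Lean on these libraries where they do the work, as an engineer would, in place of code of your own. Each camera call takes 0.05 s, during which the arm holds its last target.

## Working session

There is one attempt and no reset: what is moved stays moved. The work goes in short steps, each a Python script; the robot and the scene stay as the last script left them, time stands still between calls to the robot, and variables do not carry over. Pictures are saved under pics/ and viewed, and the job is handed in when it is done.

```bash
mkdir -p pics; python3 - <<'E'
from station import r
import cv2,json
for n in("scene","top"):
    s=r.snapshot(n); f=s["frame"]
    cv2.imwrite(f"pics/{n}0.png",cv2.resize(f[:,:,::-1],(800,600),interpolation=cv2.INTER_CUBIC))
    print(n,s["fx"],s["fy"],s["cx"],s["cy"],s["R"],s["t"], -s["R"].T@s["t"])
print(r.sense())
E
```

```text
scene 372.78519154727434 372.78519154727434 258.719014432942 186.5208556315111 [[ 0.41450082  0.91004531 -0.00256964]
 [ 0.73424819 -0.33609554 -0.58984692]
 [-0.53765107  0.24260527 -0.807511  ]] [-0.19032282 -0.3282195   1.38996101] [ 1.06719756 -0.27432259  0.92832049]
top 346.7174492455432 346.7174492455432 256.53003757981503 190.60356984375886 [[-0.00542838 -0.99977685  0.02041519]
 [-0.98555762  0.00189351 -0.16932986]
 [ 0.16925342 -0.02103953 -0.98534797]] [-0.03694612  0.55711708  1.21362356] [ 0.34346049 -0.0124587   1.29093232]
{'clock': 0.1, 'joints': array([-6.86235079e+01,  5.25942195e+00,  7.05739574e+01, -3.82336127e-04,
        1.04265835e+02, -3.24808445e+00]), 'joint_vel': array([-0.00496944, -0.11142275, -0.17083536, -0.04913702,  0.00146966,
        0.07625958]), 'joint_torque': array([ 3.43701358e-03, -4.47855878e+01, -4.07571709e+01,  6.99767238e-02,
        2.84272071e-02, -9.64728065e-05]), 'tcp_pos': array([ 0.25002705, -0.54548833,  0.40362319]), 'orientation': array([-1.79900924e+02, -5.25131498e-03,  2.46244781e+01]), 'contact_force': array([-0.26087134, -0.33972559,  0.42640287]), 'torque': array([-1.35597446e-02, -4.11356896e-05, -3.06095673e-02]), 'opening': 0.0878282396776997}
```

View pics/scene0.png

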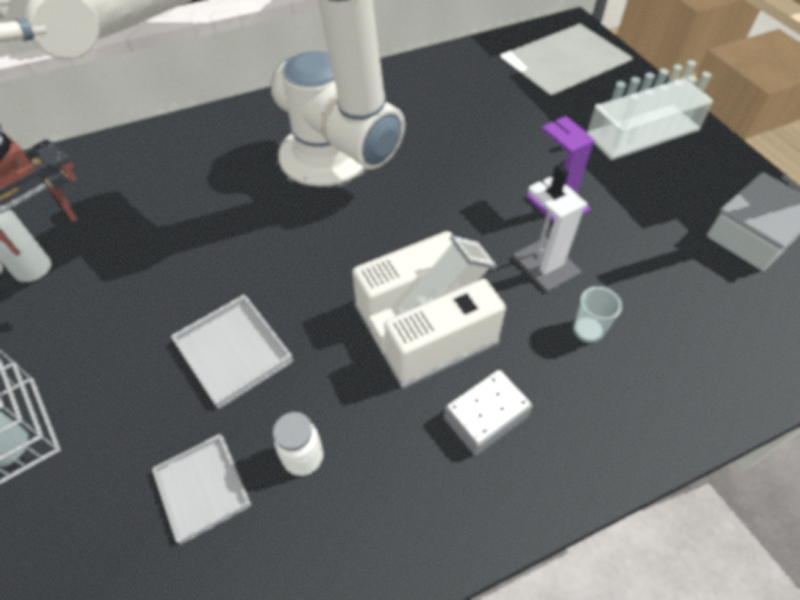

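View pics/top0.png

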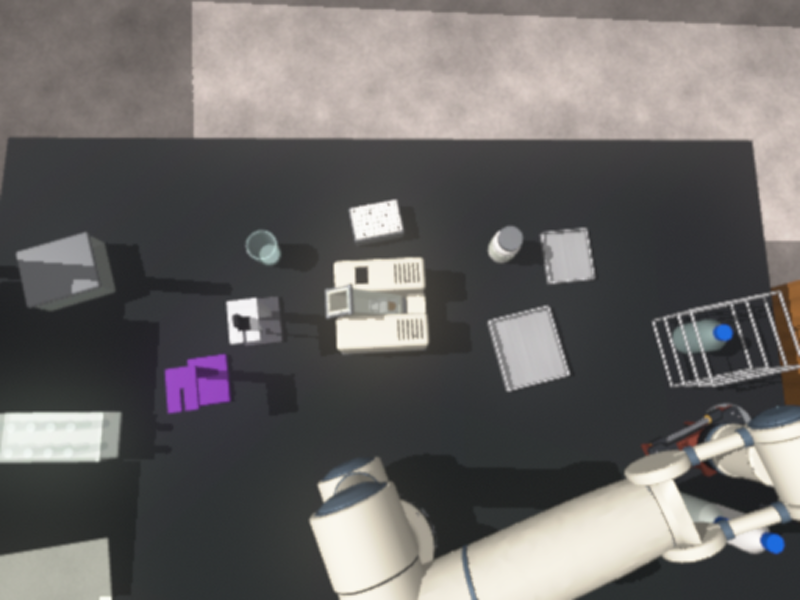

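```bash
python3 - <<'E'
from station import r
import cv2
s=r.snapshot("scene")["frame"];t=r.snapshot("top")["frame"]
cv2.imwrite("pics/s.png",s[:,:,::-1]);cv2.imwrite("pics/t.png",t[:,:,::-1])
def crop(f,x0,x1,y0,y1,k,n): cv2.imwrite(n,cv2.resize(f[y0:y1,x0:x1,::-1],None,fx=k,fy=k,interpolation=cv2.INTER_CUBIC))
crop(s,310,410,80,190,5,"pics/hs.png")
crop(t,130,190,170,240,8,"pics/ht.png")
crop(s,210,340,140,250,6,"pics/ms.png")
crop(t,195,285,155,235,8,"pics/mt.png")
crop(t,300,390,185,255,8,"pics/tt.png")
E
```

```text
(no output)
```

View pics/hs.png

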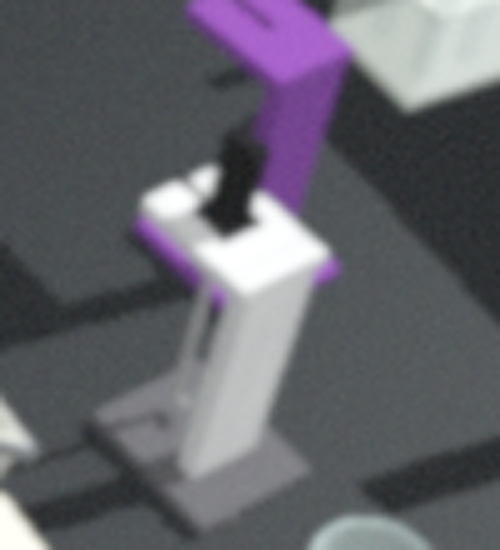

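View pics/ht.png

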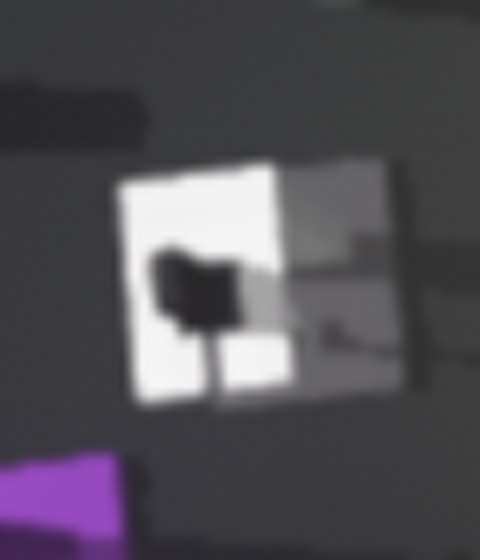

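View pics/ms.png

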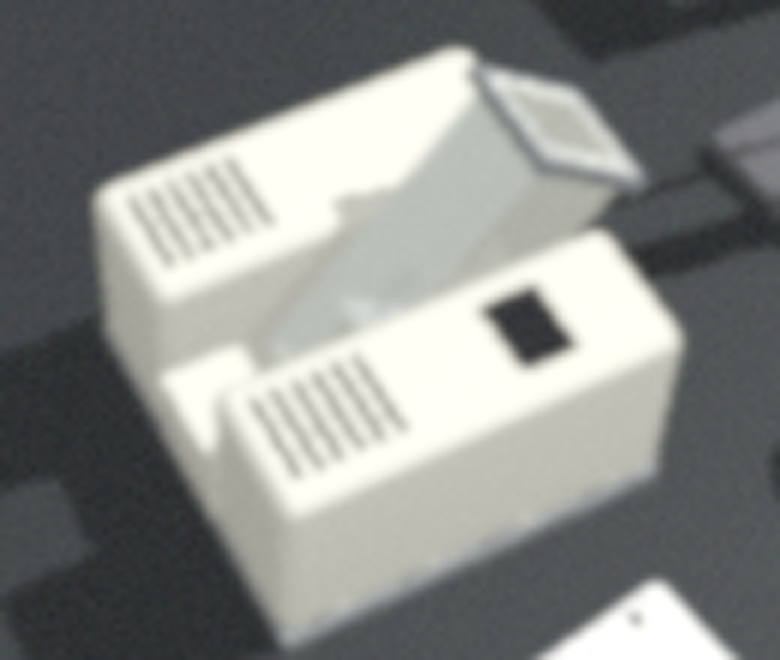

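View pics/mt.png

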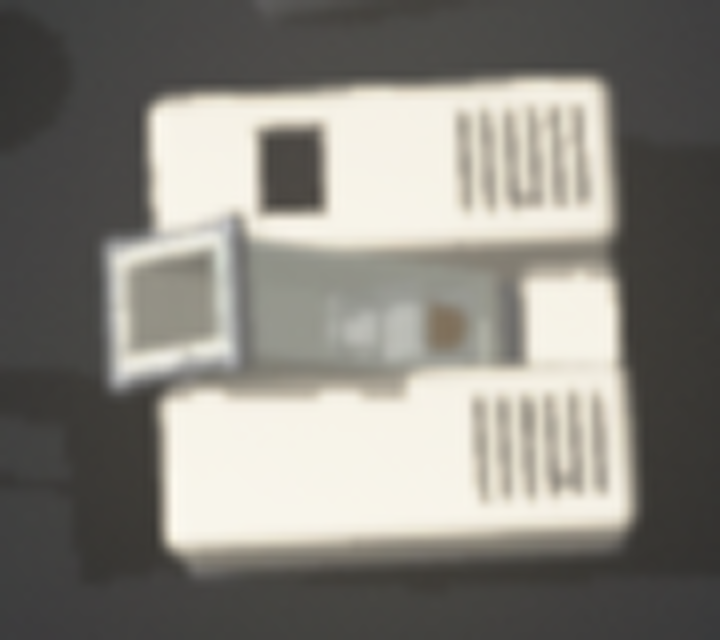

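View pics/tt.png

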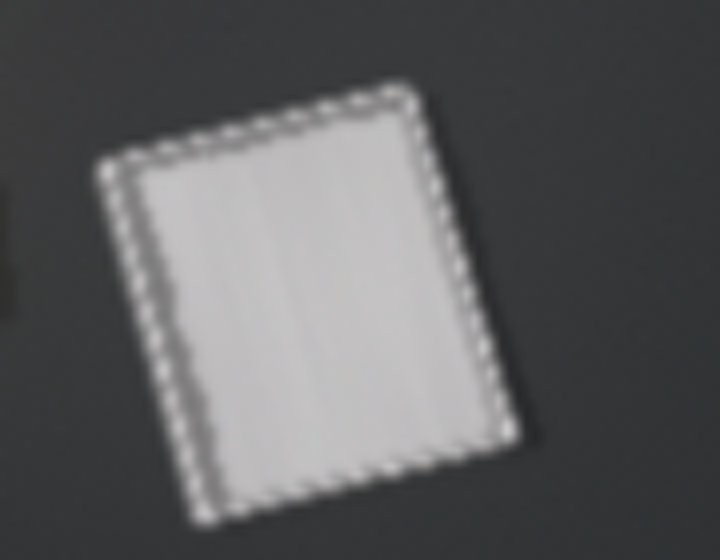

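```bash
cat > h.py <<'E'
import numpy as np,cv2,json
CAM={"scene":(372.78519154727434,258.719014432942,186.5208556315111,np.array([[0.41450082,0.91004531,-0.00256964],[0.73424819,-0.33609554,-0.58984692],[-0.53765107,0.24260527,-0.807511]]),np.array([-0.19032282,-0.3282195,1.38996101])),
"top":(346.7174492455432,256.53003757981503,190.60356984375886,np.array([[-0.00542838,-0.99977685,0.02041519],[-0.98555762,0.00189351,-0.16932986],[0.16925342,-0.02103953,-0.98534797]]),np.array([-0.03694612,0.55711708,1.21362356]))}
def plane(c,uv,z):
    f,cx,cy,R,t=CAM[c]; uv=np.atleast_2d(uv).astype(float)
    d=np.c_[(uv[:,0]-cx)/f,(uv[:,1]-cy)/f,np.ones(len(uv))]@R
    o=-R.T@t
    return (o+d*((z-o[2])/d[:,2])[:,None])[:,:2]
def proj(c,X):
    f,cx,cy,R,t=CAM[c]; X=np.atleast_2d(X)@R.T+t
    return np.c_[f*X[:,0]/X[:,2]+cx,f*X[:,1]/X[:,2]+cy]
def un(uv,x0,y0,k): return (np.array(uv,float)+.5)/k-.5+[x0,y0]
def tri(uv1,uv2):
    A=[];b=[]
    for c,(u,v) in(("scene",uv1),("top",uv2)):
        f,cx,cy,R,t=CAM[c]
        for a,i in(((u-cx)/f,0),((v-cy)/f,1)):
            A.append(R[i]-a*R[2]);b.append(a*t[2]-t[i])
    s=np.linalg.lstsq(np.array(A),np.array(b),rcond=None); return s[0]
def rect(p):
    (c,(w,h),a)=cv2.minAreaRect(p.astype(np.float32)*1000); return np.round(c,1),round(w,1),round(h,1),round(a,1)
def mask(name,lo,hi,box):
    im=cv2.imread(name); hsv=cv2.cvtColor(im,cv2.COLOR_BGR2HSV)
    m=cv2.inRange(hsv,np.array(lo),np.array(hi)); z=np.zeros_like(m); x0,x1,y0,y1=box; z[y0:y1,x0:x1]=m[y0:y1,x0:x1]
    cs=cv2.findContours(z,cv2.RETR_EXTERNAL,cv2.CHAIN_APPROX_NONE)[0]
    return max(cs,key=cv2.contourArea)[:,0,:]
E
python3 - <<'E'
from h import *
# module
T=un([(150,98),(607,80),(632,525),(168,550)],195,155,8); S=un([(682,335),(285,512),(100,195),(455,48)],210,140,6)
for c,p in(("top",T),("scene",S)):
    w=plane(c,p,.12)*1000; print(c,w.round(1).tolist(), w.mean(0),np.linalg.norm(w-np.roll(w,-1,0),axis=1).round(1))
    for i,j in((0,1),(3,2)):
        d=w[j]-w[i];print(np.degrees(np.arctan2(d[1],d[0])))
# mouth corners
Tm=un([(105,240),(232,218),(245,365),(112,390)],195,155,8)
Sm=un([(640,187),(545,180),(475,66),(582,92)],210,140,6)
for a,b in zip(Sm,Tm): print((tri(a,b)*1000).round(1))
# holder
for c,n,box in(("top","pics/t.png",(140,172,185,225)),("scene","pics/s.png",(330,380,105,150))):
    q=mask(n,(0,0,195),(180,40,255),box); print(c,rect(plane(c,q,.18)),len(q))
for c,n,box in(("top","pics/t.png",(300,375,190,255)),("scene","pics/s.png",(100,195,185,265))):
    q=mask(n,(0,0,110),(180,60,255),box); print(c,rect(plane(c,q,.022)),len(q))
# handle top
E
python3 - <<'E'
import cv2
im=cv2.imread('pics/s.png')
cv2.imwrite('pics/trs.png',cv2.resize(im[180:270,100:200],None,fx=7,fy=6,interpolation=cv2.INTER_CUBIC))
E
```

```text
top [[628.4, 111.6], [636.3, -86.3], [443.0, -94.5], [433.2, 101.0]] [535.22034294   7.955021  ] [198.1 193.5 195.8 195.5]
-87.70357523193418
-87.13268924323766
scene [[626.3, 111.3], [635.4, -84.4], [446.7, -92.6], [433.8, 97.2]] [535.52913955   7.85389089] [195.9 188.9 190.2 193. ]
-87.3454450193714
-86.10855767629576
[561.  125.8 142.5]
[563.7  71.1 178.8]
[502.2  66.  191.2]
[499.3 125.5 142.2]
top (array([488.5, 289. ]), 86.2, 59.5, 7.4) 96
scene (array([511.2, 293.2]), 59.7, 74.3, 17.1) 66
top (array([ 443.9, -337.5]), 174.2, 156.0, 13.8) 166
scene (array([ 446.6, -336.6]), 189.1, 155.9, 13.8) 184
```

View pics/trs.png

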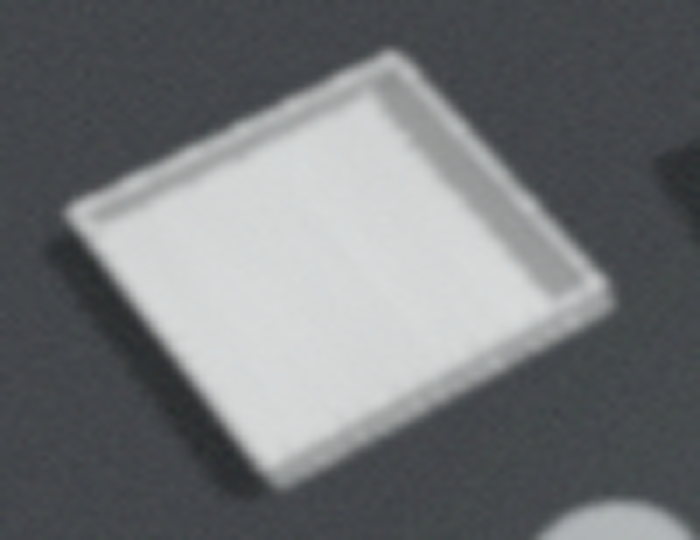

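```bash
python3 - <<'E'
from h import *
T=un([(118,182),(275,163),(294,385),(137,405)],130,170,8);S=un([(240,296),(331,253),(207,165),(138,203)],310,80,5)
# order: far-left, far-right, near-right, near-left (top)
for c,p in(("top",T),("scene",S)):
    w=plane(c,p,.18)*1000; print(c,w.round(1).tolist(), w.mean(0),np.linalg.norm(w-np.roll(w,-1,0),axis=1).round(1))
    d=np.roll(w,-1,0)-w; print(np.degrees(np.arctan2(d[:,1],d[:,0])))
# notch line & handle: handle dark in top
yaw=np.radians(7.4)
for yd in (5.5,6.5,7.4):
  y=np.radians(yd);o=np.array([488.5,289.])-8.5*np.array([np.cos(y),np.sin(y)]);print(yd,o)
o=np.append(o,0)/1000;R=np.array([[np.cos(y),-np.sin(y),0],[np.sin(y),np.cos(y),0],[0,0,1]])
# draw model
t=cv2.imread('pics/t.png');s=cv2.imread('pics/s.png')
pl=np.array([[52,30,180],[52,-30,180],[-35,-30,180],[-35,30,180]])
hd=[np.array([[13*a,7*b,z] for a,b in((1,1),(1,-1),(-1,-1),(-1,1))]) for z in(185,240)]
nt=np.array([[-35,4,180],[10,4,180],[10,-4,180],[-35,-4,180]])
ft=np.array([[52,45,12],[52,-45,12],[-58,-45,12],[-58,45,12]])
for c,im,(x0,x1,y0,y1) in(("top",t,(130,190,170,240)),("scene",s,(310,410,80,190))):
    k=6 if c=="top" else 5
    big=cv2.resize(im[y0:y1,x0:x1],None,fx=k,fy=k,interpolation=cv2.INTER_CUBIC)
    for P,col in[(pl,(0,0,255)),(hd[0],(0,255,0)),(hd[1],(0,255,0)),(nt,(255,0,0)),]:
        uv=(proj(c,(P/1000)@R.T+o)-[x0,y0]+.5)*k-.5
        cv2.polylines(big,[uv.round().astype(int)],True,col,1)
    cv2.imwrite(f'pics/ov_{c}.png',big)
a=cv2.imread('pics/ov_top.png');b=cv2.imread('pics/ov_scene.png')
hh=max(a.shape[0],b.shape[0]);f=lambda i:cv2.copyMakeBorder(i,0,hh-i.shape[0],0,0,cv2.BORDER_CONSTANT)
o2=np.hstack([f(a),f(b)]);print(o2.shape);cv2.imwrite('pics/ov.png',o2[:600,:])
E
```

```text
top [[529.4, 326.1], [537.0, 263.4], [447.1, 252.3], [439.4, 314.2]] [488.23455786 288.99679661] [63.2 90.6 62.3 90.8]
[ -83.03232142 -172.96482343   97.14136227    7.54765717]
scene [[534.4, 263.9], [527.8, 328.3], [438.6, 304.4], [448.8, 251.4]] [487.3908785  287.02164555] [64.7 92.4 54.  86.5]
[  95.81486424 -164.9866485   -79.02959991    8.32498119]
5.5 [480.03913231 288.1853111 ]
6.5 [480.05463923 288.03777268]
7.4 [480.07079512 287.90523743]
(550, 860, 3)
```

View pics/ov.png

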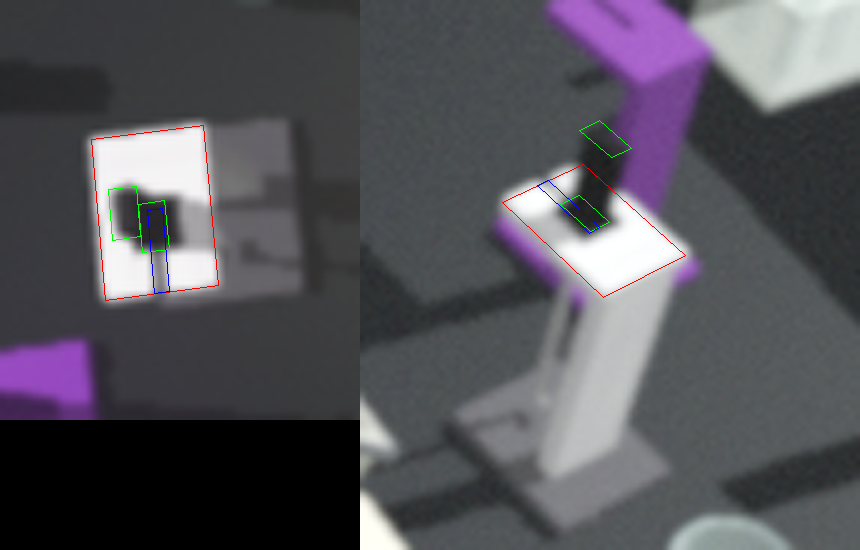

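```bash
cat >> h.py <<'E'
from scipy.spatial.transform import Rotation as Ro
GZ=0.038+0.163
def rz(d): return Ro.from_euler('z',d,degrees=True).as_matrix()
HO=np.array([.4801,.2879,0]);HR=rz(7.3)
MO=np.array([.5334,.0479,0]);MR=rz(-87.3)
BO=MO+MR@np.array([.06,0,.035])
c,s_=np.cos(np.radians(40)),np.sin(np.radians(40))
BR=MR@np.array([[c,0,-s_],[0,1,0],[s_,0,c]])
TR=np.array([.444,-.3375,0])
def tcp(po,PR,s):
    R=np.c_[s*PR[:,0],-s*PR[:,1],-PR[:,2]]
    return po+GZ*PR[:,2], Ro.from_matrix(R).as_euler('xyz',degrees=True)
HK=np.array([.0065,0,-.154])
def hook_tcp(hp,PR,s): return tcp(hp-PR@HK,PR,s)
def bay(x,z,s,y=0): # hook point at bay coords (m)
    return hook_tcp(BO+BR@np.array([x,y,z]),BR,s)
E
python3 - <<'E'
from h import *
from station import r
for s in(1,-1):
    P={}
    P['hold']=tcp(HO+[0,0,.18],HR,s);P['holdup']=tcp(HO+[0,0,.26],HR,s)
    P['out']=tcp(HO+HR@[-.07,0,.186],HR,s);P['outup']=tcp(HO+HR@[-.07,0,.26],HR,s)
    P['pre']=bay(-.0136,.19,s);P['deep']=bay(-.0136,.054,s);P['und']=bay(-.002,.054,s);P['ext']=bay(-.002,.2525,s);P['ext2']=bay(-.002,.29,s)
    hp=BO+BR@[-.002,0,.2525]
    for a in(20,0):
        PR=MR@Ro.from_euler('y',-a,degrees=True).as_matrix(); P[f'tilt{a}']=hook_tcp(hp,PR,s);P[f'tiltup{a}']=hook_tcp(hp+[0,0,.04],PR,s)
    for yw in(-87.3,):
        P['front']=hook_tcp(np.array([.43,.147,.25]),MR,s);P['front2']=hook_tcp(np.array([.43,-.2,.25]),MR,s)
        P['trayup']=hook_tcp(TR+[0,0,.2],MR,s);P['tray']=hook_tcp(TR+[0,0,.07],MR,s)
    print(s)
    for k,(p,o) in P.items():
        q=r.inverse_kinematics(list(p),list(o)); print(k,p.round(3),o.round(0),None if q is None else np.round(q,0))
print((plane('top',np.array([[165,368],[190,358],[230,357],[168,412],[230,400]])*.64,.18)*1000).round())
E
```

```text
1
hold [0.48  0.288 0.381] [180.   0.   7.] [ 27.  -1.  79.  -0. 102. 110.]
holdup [0.48  0.288 0.461] [180.   0.   7.] [ 27.   0.  70.  -0. 110. 110.]
out [0.411 0.279 0.387] [180.   0.   7.] [ 30. -11.  88.  -0. 103. 113.]
outup [0.411 0.279 0.461] [180.   0.   7.] [ 30. -10.  79.  -0. 110. 113.]
pre [0.519 0.353 0.44 ] [180. -40. -87.] None
deep [0.523 0.266 0.335] [180. -40. -87.] None
und [0.524 0.257 0.343] [180. -40. -87.] None
ext [0.518 0.385 0.495] [180. -40. -87.] None
ext2 [0.516 0.409 0.524] [180. -40. -87.] None
tilt20 [0.523 0.279 0.559] [180. -20. -87.] None
tiltup20 [0.523 0.279 0.599] [180. -20. -87.] None
tilt0 [0.528 0.158 0.582] [180.   0. -87.] None
tiltup0 [0.528 0.158 0.622] [180.   0. -87.] None
front [0.43  0.153 0.605] [180.   0. -87.] None
front2 [ 0.43  -0.194  0.605] [180.   0. -87.] [-28.  -6.  61.  -0. 125. 149.]
trayup [ 0.444 -0.331  0.555] [180.   0. -87.] [-40.   3.  57.  -0. 120. 137.]
tray [ 0.444 -0.331  0.425] [180.   0. -87.] [-40.  -2.  75.  -0. 106. 137.]
-1
hold [0.48  0.288 0.381] [-180.    0. -173.] [ 27.  -1.  79.  -0. 102. -70.]
holdup 
[... 580 characters left out ...]
. 136.  12.]
tilt20 [0.523 0.279 0.559] [-180.   20.   93.] [ 30.  13.  47. -23. 127.  14.]
tiltup20 [0.523 0.279 0.599] [-180.   20.   93.] [ 30.  16.  39. -24. 132.  12.]
tilt0 [0.528 0.158 0.582] [180.   0.  93.] [ 13.   4.  53.  -0. 123.  10.]
tiltup0 [0.528 0.158 0.622] [180.   0.  93.] [ 13.   7.  45.  -0. 127.  10.]
front [0.43  0.153 0.605] [180.   0.  93.] [ 15.  -9.  63.  -0. 126.  13.]
front2 [ 0.43  -0.194  0.605] [180.   0.  93.] [-28.  -6.  61.   0. 125. -31.]
trayup [ 0.444 -0.331  0.555] [180.   0.  93.] [-40.   3.  57.   0. 120. -43.]
tray [ 0.444 -0.331  0.425] [180.   0.  93.] [-40.  -2.  75.   0. 106. -43.]
[[391. 441.]
 [411. 392.]
 [413. 311.]
 [304. 429.]
 [327. 307.]]
```

```bash
python3 - <<'E'
from h import *
import cv2
for n in('s','t'):
    q=mask(f'pics/{n}.png',(130,90,60),(165,255,255),(100,400,60,300)); print(n,cv2.boundingRect(q))
print(tri((363.5,88.3),(115.8,249.6)))
a=cv2.resize(cv2.imread('pics/t.png')[222:268,98:152],None,fx=7,fy=7);b=cv2.resize(cv2.imread('pics/s.png')[70:145,335:385],None,fx=7,fy=7)
o=np.zeros((600,760,3),np.uint8);o[:a.shape[0],:a.shape[1]]=a;o[:b.shape[0],400:400+b.shape[1]]=b;cv2.imwrite('pics/pp.png',o)
E
```

```text
s (347, 74, 33, 48)
t (105, 226, 43, 39)
[0.34780589 0.41221579 0.16429469]
```

View pics/pp.png

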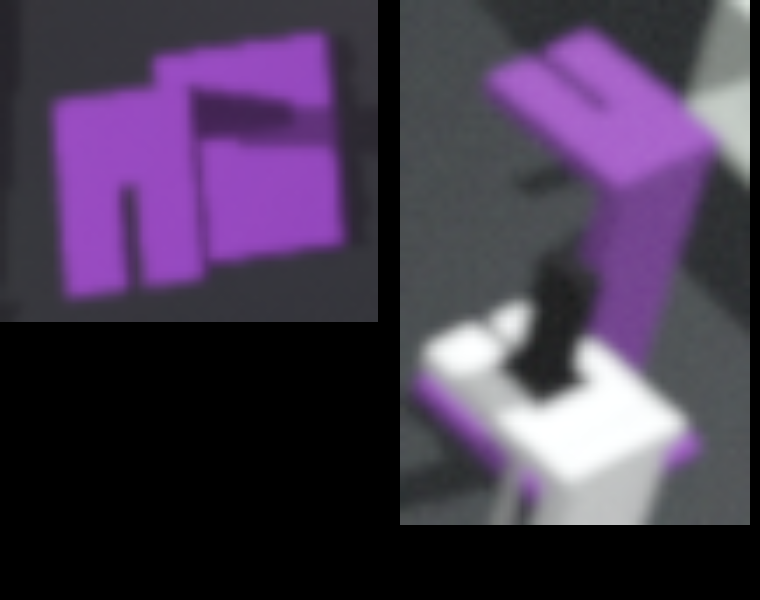

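```bash
cat >> h.py <<'E'
S=-1
def go(r,pose,speed=None):
    p,o=pose
    if speed is None: r.reach(list(p),list(o))
    else: r.servo_line(list(p),list(o),speed=speed)
    st=r.sense(); print('clk %.2f err mm'%st['clock'],((st['tcp_pos']-p)*1000).round(1),'F',st['contact_force'].round(1),'op %.4f'%st['opening'])
    return st
def shot(r,name,boxes=None,k=6):
    for c in("scene","top"):
        f=r.snapshot(c)["frame"][:,:,::-1]; cv2.imwrite(f"pics/{name}_{c}_raw.png",f)
        if boxes and c in boxes:
            x0,x1,y0,y1=boxes[c]; f=cv2.resize(f[y0:y1,x0:x1],None,fx=k,fy=k,interpolation=cv2.INTER_CUBIC)
        cv2.imwrite(f"pics/{name}_{c}.png",f)
E
python3 - <<'E'
from h import *
from station import r
go(r,tcp(HO+[0,0,.26],HR,S))
go(r,tcp(HO+[0,0,.18],HR,S),.12)
shot(r,'g1',{'scene':(310,410,60,160),'top':(120,220,150,250)})
E
```

```text
clk 3.24 err mm [ 0.4 -0.6 -0.1] F [-0.9 -0.3  0.2] op 0.0877
clk 4.06 err mm [ 0.1 -0.   1. ] F [ 0.9 -0.5 -0.2] op 0.0879
```

View pics/g1_scene.png

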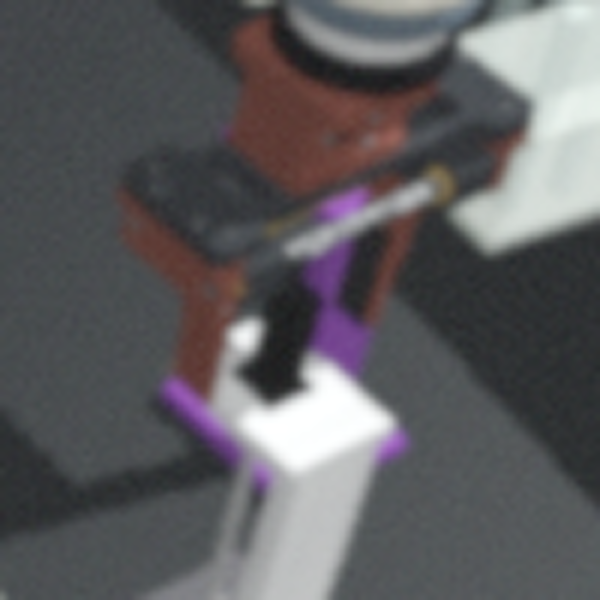

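View pics/g1_top.png

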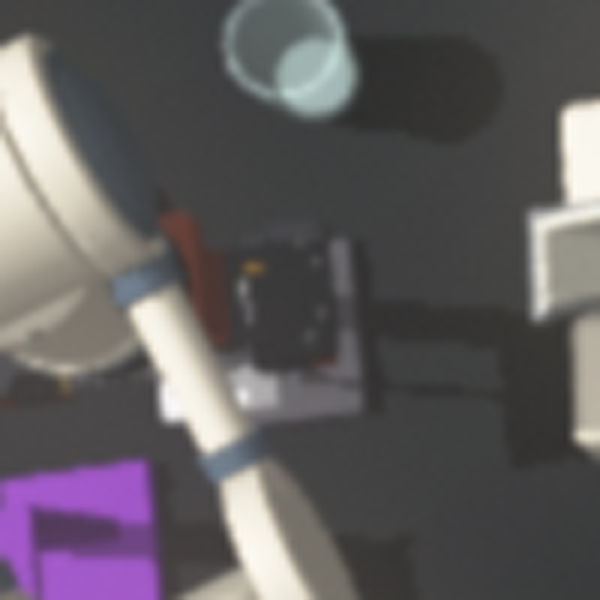

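The scene crop shows the black handle (at about (285,330)) standing between the two open fingers. Gripping.

```bash
python3 - <<'E'
from h import *
from station import r
r.grab(50); st=r.sense(); print(st['opening'],st['contact_force'].round(2),st['clock'],(st['tcp_pos']-tcp(HO+[0,0,.18],HR,S)[0])*1000)
go(r,tcp(HO+[0,0,.187],HR,S),.05)
go(r,tcp(HO+HR@[-.08,0,.187],HR,S),.1)
shot(r,'g2',{'scene':(290,410,60,180),'top':(120,220,150,250)},5)
E
```

```text
0.013652843567129608 [ 0.43  0.07 -0.3 ] 5.2833 [-0.01885233  0.0758567  -0.05184182]
clk 5.58 err mm [0.  0.1 0.7] F [-0.2  1.2 -0.7] op 0.0139
clk 6.53 err mm [ 0.2 -0.  -0.1] F [ 0.8  0.  -1.8] op 0.0135
```

View pics/g2_scene.png

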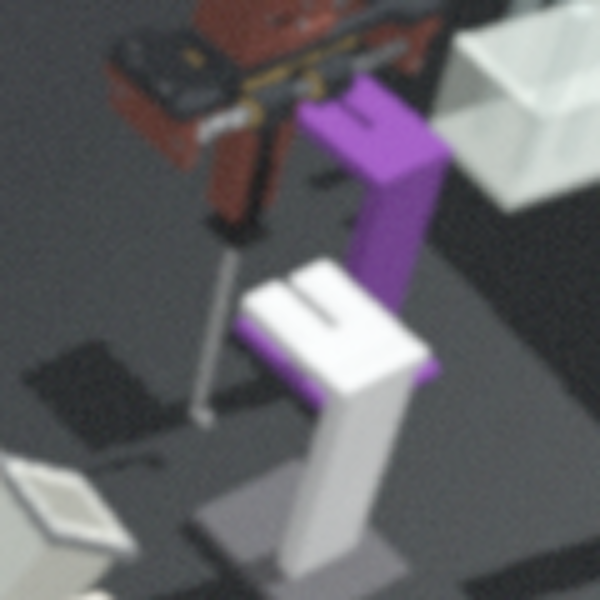

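The picker is free of the notch: flange at crop (237,228), hook at (203,415). The bare plate is visible now too, so I'll re-measure the holder and check where the hook sits relative to the hand.

```bash
python3 - <<'E'
from h import *
img=cv2.imread('pics/g2_scene_raw.png')
q=mask('pics/g2_scene_raw.png',(0,0,195),(180,40,255),(330,380,100,150)); print('plate',rect(plane('scene',q,.18)))
po=HO+HR@[-.08,0,.187]
pts=np.array([[0,0,0],[3,0,-160],[-3,0,-160],[12.5,0,-160],[12.5,0,-147],[10,0,-147],[15,13,0],[15,-13,0],[-15,-13,0],[-15,13,0]])/1000
x0,y0,k=325,95,10
big=cv2.resize(img[y0:y0+60,x0:x0+60],None,fx=k,fy=k,interpolation=cv2.INTER_CUBIC)
ps=proj('scene',pts@HR.T+po)
for u in ps: cv2.circle(big,tuple(((u-[x0,y0]+.5)*k-.5).round().astype(int).tolist()),2,(0,255,0),-1)
pl=np.array([[52,30,180],[52,-30,180],[-35,-30,180],[-35,30,180]])/1000
uv=(proj('scene',pl@HR.T+HO)-[x0,y0]+.5)*k-.5;cv2.polylines(big,[uv.round().astype(int)],True,(0,0,255),1)
nt=np.array([[-35,4,180],[10,4,180],[10,-4,180],[-35,-4,180]])/1000
uv=(proj('scene',nt@HR.T+HO)-[x0,y0]+.5)*k-.5;cv2.polylines(big,[uv.round().astype(int)],True,(255,0,0),1)
cv2.imwrite('pics/g2ov.png',big)
E
```

```text
plate (array([489.1, 291.9]), 92.8, 63.1, 5.4)
```

View pics/g2ov.png

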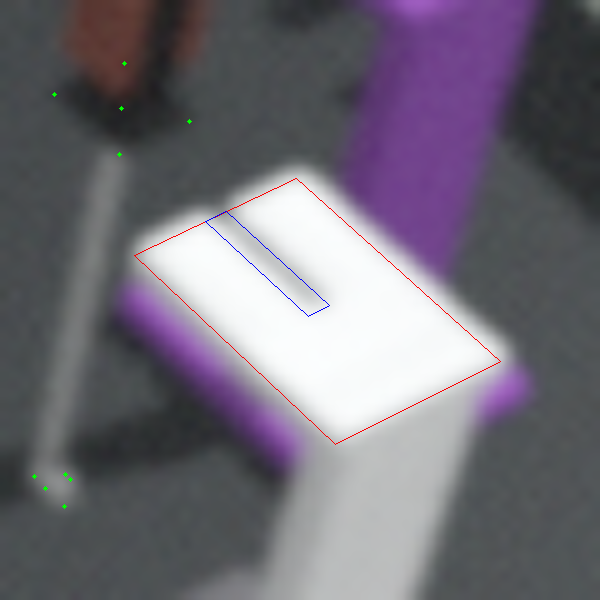

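```bash
python3 - <<'E'
from h import *
from station import r
go(r,tcp(HO+HR@[-.08,0,.40],HR,S),.2)
go(r,bay(-.0136,.26,S))
go(r,bay(-.0136,.185,S),.12)
r.wait(.3);st=r.sense();print(((st['tcp_pos']-bay(-.0136,.185,S)[0])*1000).round(1))
shot(r,'b1',{'scene':(230,350,100,220),'top':(180,280,140,240)},6)
E
```

```text
clk 7.84 err mm [ 0.3  0.2 -1. ] F [-0.7  0.1 -1.6] op 0.0139
clk 9.12 err mm [-0.1 -0.3  0.4] F [-0.7 -0.5 -0.2] op 0.0138
clk 9.90 err mm [-0.2 -0.2  1.2] F [ 0.1  1.  -1.9] op 0.0136
[-0.1  0.3  0.3]
```

View pics/b1_scene.png

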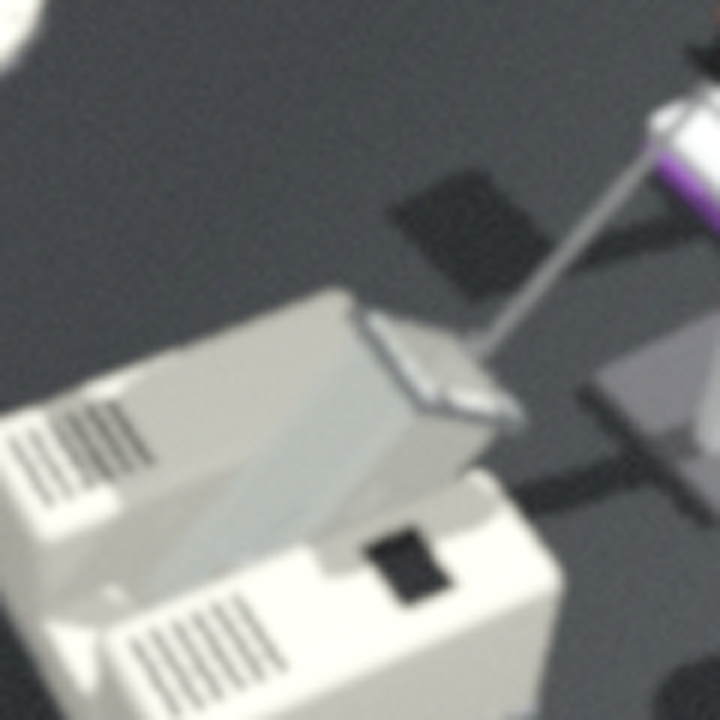

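View pics/b1_top.png

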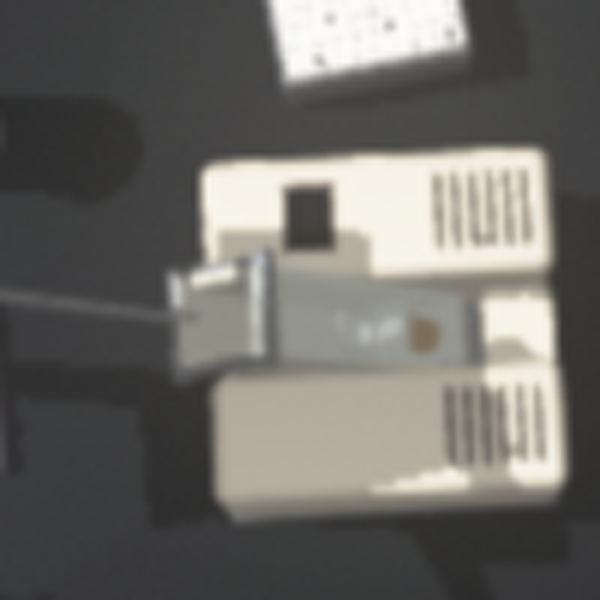

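```bash
python3 - <<'E'
from h import *
from station import r
go(r,bay(-.0136,.085,S),.1)
r.wait(.2);st=r.sense();print(((st['tcp_pos']-bay(-.0136,.085,S)[0])*1000).round(1),st['contact_force'].round(1))
shot(r,'b2',{'scene':(230,350,100,220),'top':(200,275,170,225)},8)
E
```

```text
clk 11.45 err mm [-0.   0.3  0.7] F [-0.7  0.3 -0.9] op 0.0137
[-0.   0.3  0.4] [-0.7  0.7 -1.9]
```

View pics/b2_top.png

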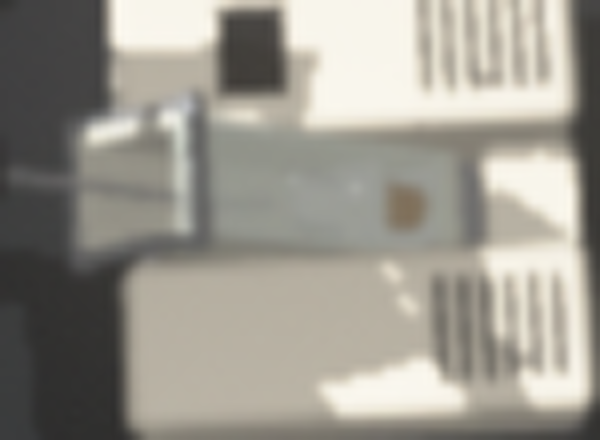

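View pics/b2_scene.png

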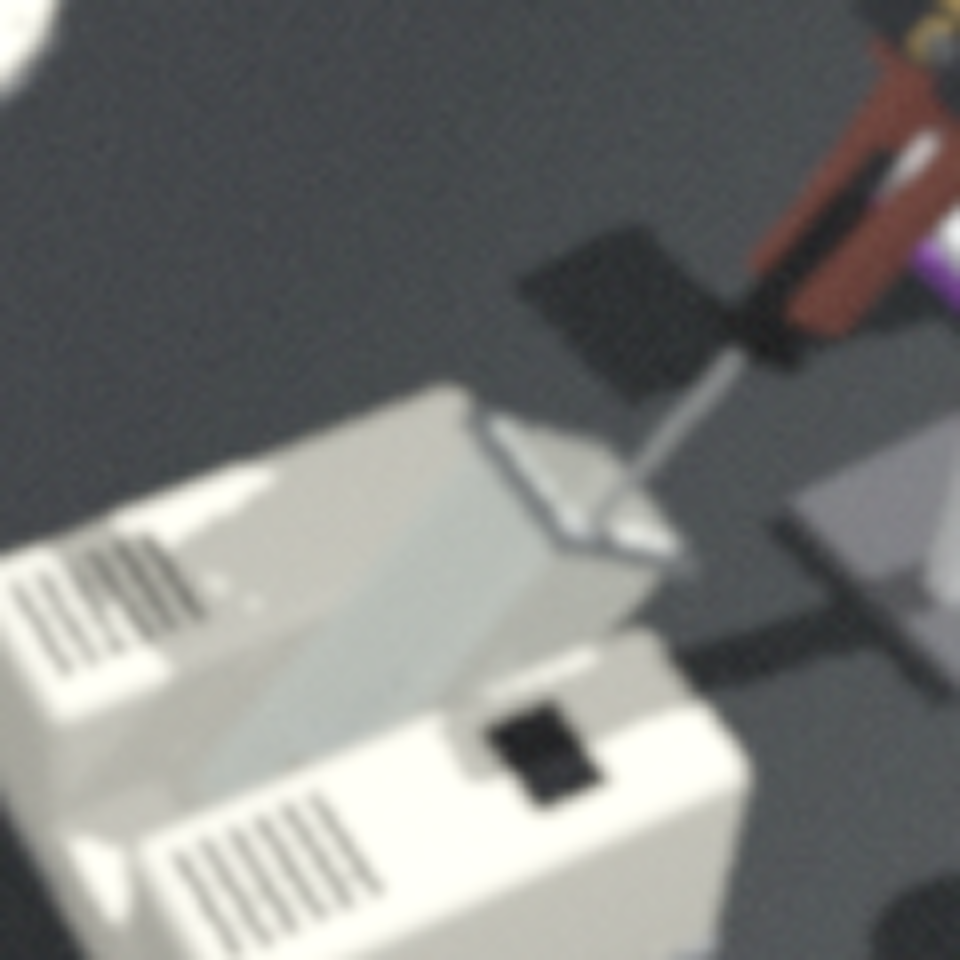

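```bash
python3 - <<'E'
from h import *
from station import r
def F(t):
    a=[]
    for _ in range(6): r.wait(.03); a.append(r.sense()['contact_force'])
    st=r.sense(); print(t,'Fmean(bay axes)',(BR.T@np.mean(a,0)).round(2),'clk',st['clock'])
F('85')
for z in(.07,.062,.054):
    go(r,bay(-.0136,z,S),.06); F(z)
go(r,bay(-.002,.054,S),.04); F('x')
E
```

```text
85 Fmean(bay axes) [-0.8   0.04 -0.77] clk 11.95
clk 12.35 err mm [-0.  -0.4 -0.6] F [-0.2 -0.1 -0.4] op 0.0138
0.07 Fmean(bay axes) [-0.7  -0.11 -1.13] clk 12.55
clk 12.83 err mm [-0.  -0.3 -0.6] F [-0.8  1.  -0.4] op 0.0136
0.062 Fmean(bay axes) [-0.65  0.07 -0.71] clk 13.0333
clk 13.32 err mm [-0.  -0.3 -0.6] F [ 0.6 -0.6 -0.9] op 0.0139
0.054 Fmean(bay axes) [-1.04  0.15 -0.59] clk 13.5167
clk 13.96 err mm [ 0.  -0.2  0.4] F [-0.1  0.8 -0.6] op 0.0139
x Fmean(bay axes) [-1.45 -0.02 -0.78] clk 14.1583
```

```bash
python3 - <<'E'
from h import *
from station import r
def F(t):
    a=[]
    for _ in range(6): r.wait(.03); a.append(r.sense()['contact_force'])
    st=r.sense(); print(t,'Fmean(bay axes)',(BR.T@np.mean(a,0)).round(2),'clk',st['clock'])
go(r,bay(-.002,.075,S),.04); F('75')
go(r,bay(-.002,.12,S),.06); F('120')
shot(r,'b3',{'scene':(250,350,120,220),'top':(200,275,170,225)},8)
E
```

```text
clk 14.83 err mm [0.  0.1 0. ] F [ 0.9 -0.8 -0.9] op 0.0137
75 Fmean(bay axes) [-0.51 -0.1  -1.15] clk 15.0333
clk 15.93 err mm [ 0.  -0.  -0.2] F [ 0.5 -0.8 -1.5] op 0.0138
120 Fmean(bay axes) [-0.91 -0.06 -1.  ] clk 16.1333
```

View pics/b3_top.png

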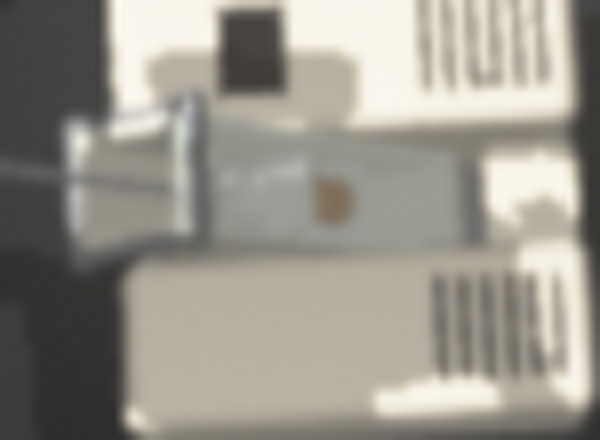

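View pics/b3_scene.png

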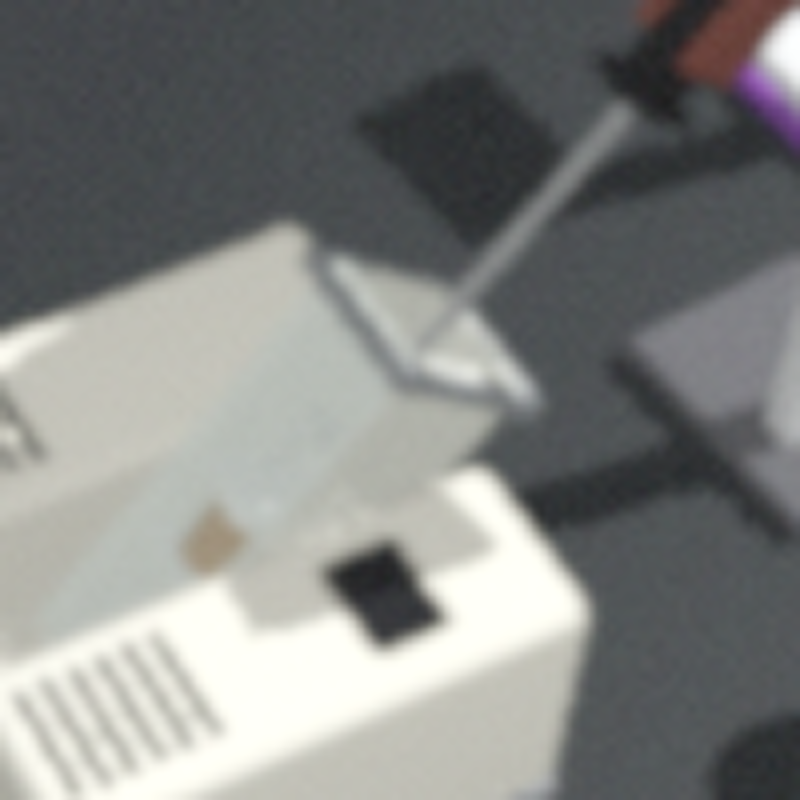

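```bash
python3 - <<'E'
from h import *
from station import r
go(r,bay(-.002,.215,S),.09)
go(r,bay(-.002,.29,S),.07)
shot(r,'b4',{'scene':(250,380,80,210),'top':(150,275,150,250)},6)
r.wait(1.0)
shot(r,'b5',{'scene':(250,380,80,210),'top':(150,275,150,250)},6)
E
```

```text
clk 17.44 err mm [ 0.1 -0.2 -0.3] F [ 0.8 -0.1 -1.9] op 0.0136
clk 18.67 err mm [ 0.1 -0.  -0.3] F [ 0.4  0.2 -2. ] op 0.0138
```

View pics/b5_top.png

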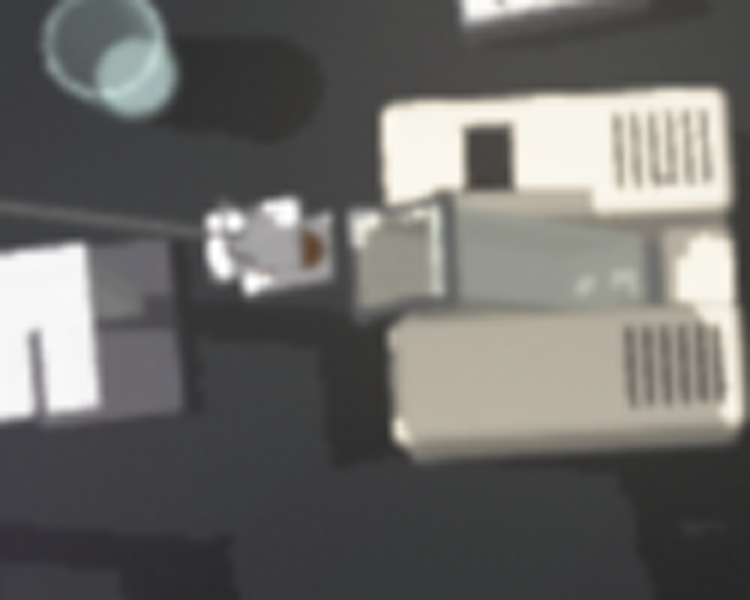

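View pics/b5_scene.png

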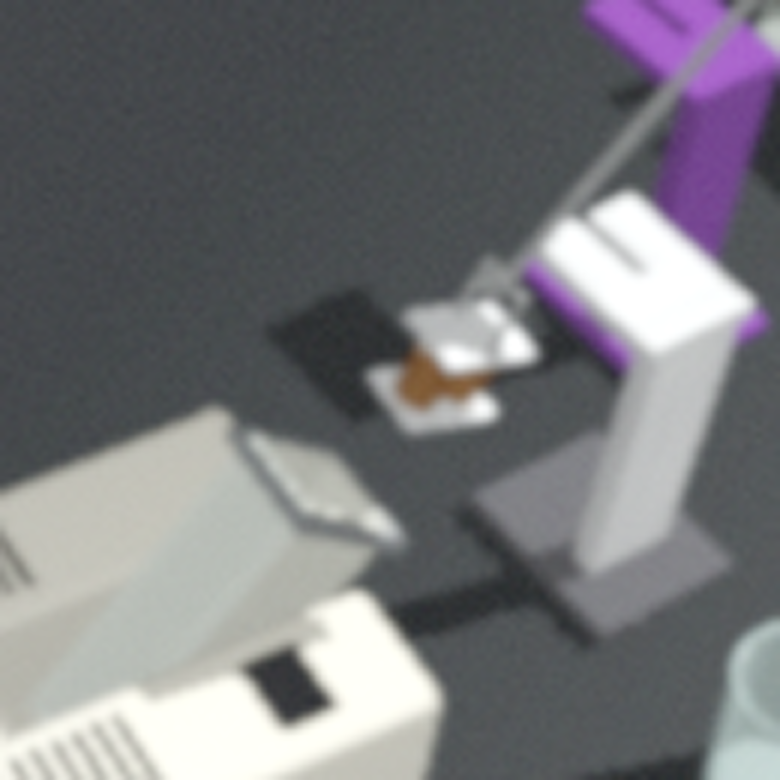

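```bash
python3 - <<'E'
from h import *
from station import r
hp=BO+BR@[-.002,0,.29]; print(hp)
for a in(32,24,16,8,0):
    PR=MR@Ro.from_euler('y',-a,degrees=True).as_matrix()
    f=(40-a)/40
    go(r,hook_tcp(hp+np.array([0,0.0,.01*f]),PR,S),.09)
hp=hp+[0,0,.01]
r.wait(.4)
go(r,hook_tcp(np.array([.44,hp[1]-.03,hp[2]]),MR,S),.12)
shot(r,'c1',{'scene':(200,350,80,200),'top':(150,300,150,270)},5)
E
```

```text
[0.52737318 0.17569847 0.25586731]
clk 20.58 err mm [ 0.1  0.2 -0.4] F [-0.7  0.3 -2.9] op 0.0141
clk 21.29 err mm [ 0.2  0.4 -0.7] F [-0.  -0.2 -3.5] op 0.0138
clk 22.00 err mm [ 0.1  0.4 -0.6] F [-0.8 -0.5 -1.9] op 0.0141
clk 22.71 err mm [ 0.1  0.4 -0.5] F [-0.7  0.  -2.3] op 0.0140
clk 23.41 err mm [ 0.1  0.3 -0.3] F [-0.4  0.9 -2. ] op 0.0138
clk 24.73 err mm [ 0.5  0.1 -0.3] F [ 0.5  0.8 -2.3] op 0.0139
```

View pics/c1_scene.png

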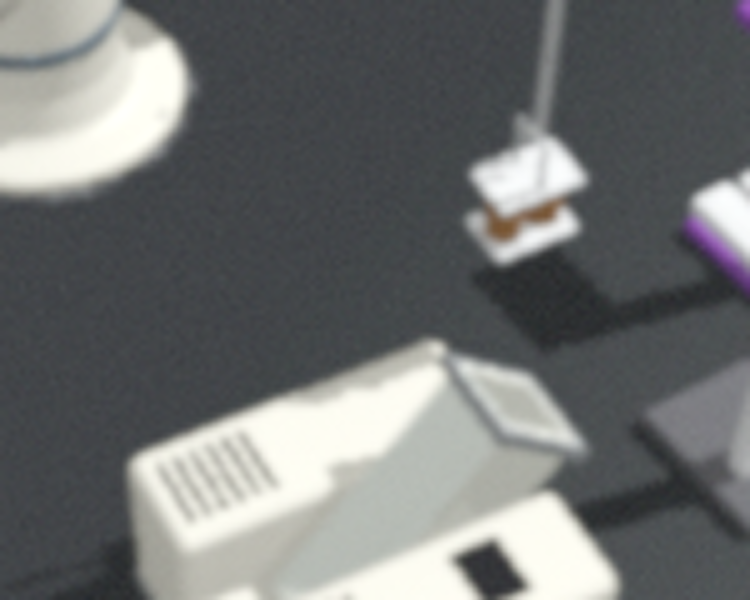

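View pics/c1_top.png

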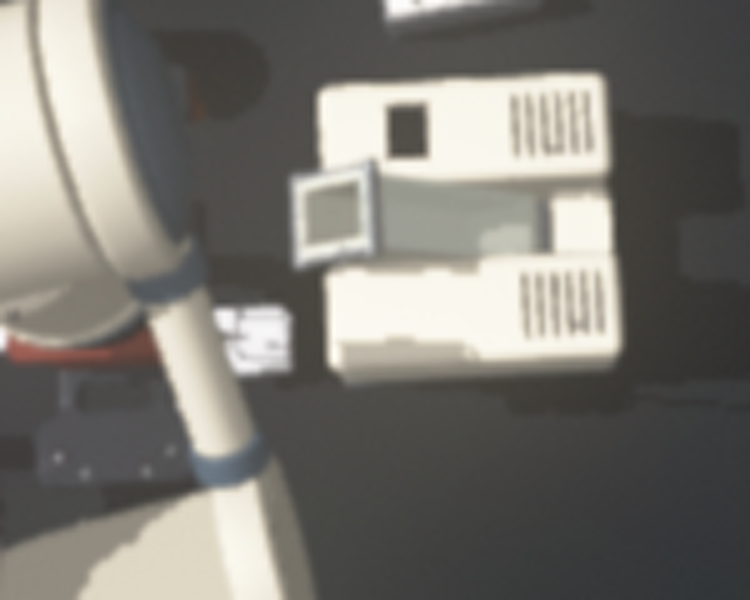

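```bash
python3 - <<'E'
from h import *
from station import r
go(r,hook_tcp(np.array([.44,-.30,.265]),MR,S),.15)
go(r,hook_tcp(TR+[0,0,.12],MR,S),.1)
r.wait(1)
shot(r,'d1',{'scene':(90,210,130,260),'top':(290,400,170,270)},5)
r.wait(.3)
shot(r,'d2',{'scene':(90,210,130,260),'top':(290,400,170,270)},5)
print(r.sense()['clock'])
E
```

```text
clk 27.95 err mm [-0.   0.4  0.2] F [ 0.2  0.4 -3.1] op 0.0140
clk 29.60 err mm [-0.   0.1  0.8] F [ 0.3 -0.5 -2.9] op 0.0137
31.1
```

View pics/d1_scene.png

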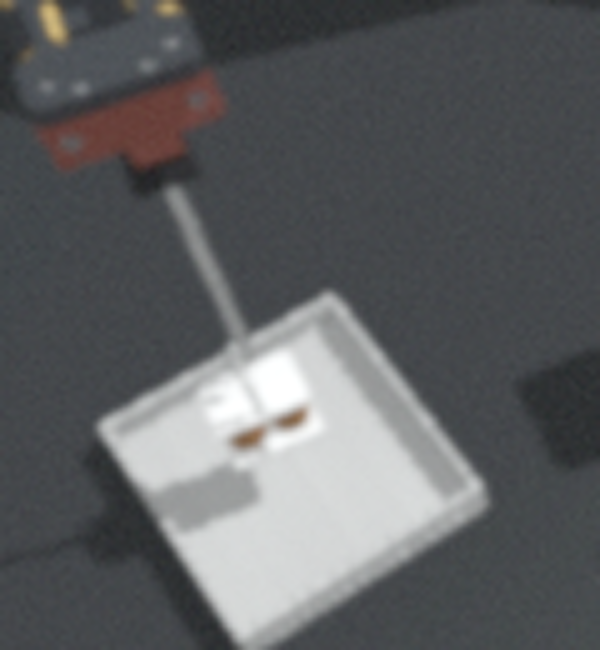

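View pics/d2_scene.png

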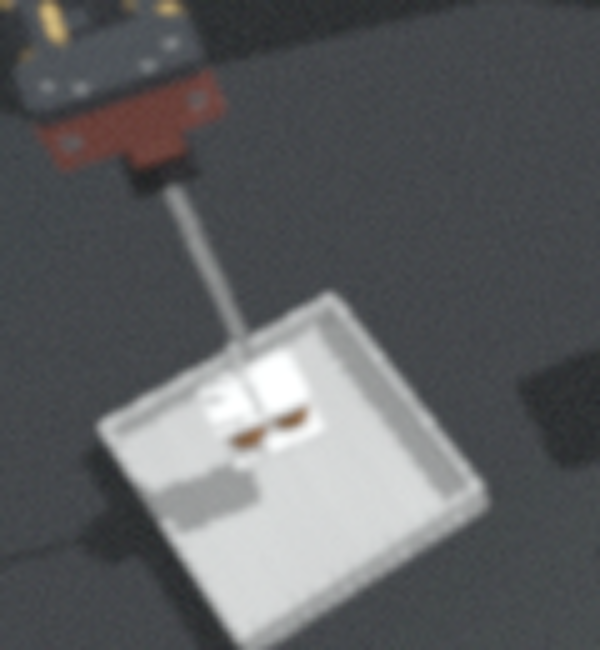

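View pics/d2_top.png

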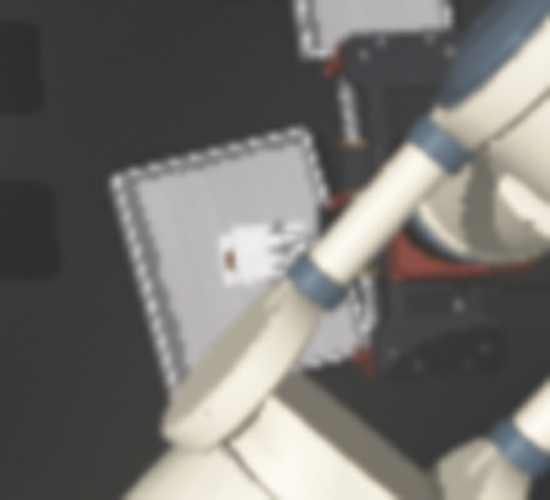

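```bash
python3 - <<'E'
from h import *
hp=TR+[0,0,.12]; bar=hp+[0,0,.0025]
o=bar-[0,0,.07]
pan=[]
for c,(x0,x1,y0,y1),k in(('scene',(120,165,170,225),9),('top',(320,370,200,240),8)):
    im=cv2.imread(f'pics/d2_{c}_raw.png');big=cv2.resize(im[y0:y1,x0:x1],None,fx=k,fy=k,interpolation=cv2.INTER_CUBIC)
    for z,col in((.04,(0,0,255)),(0,(0,255,0))):
        P=np.array([[25,17],[25,-17],[-25,-17],[-25,17]])/1000
        P=np.c_[P,np.full(4,z)]@MR.T+o
        uv=(proj(c,P)-[x0,y0]+.5)*k-.5;cv2.polylines(big,[uv.round().astype(int)],True,col,1)
    P=np.array([[0,-12.5,70],[0,12.5,70]])/1000@MR.T+o
    uv=(proj(c,P)-[x0,y0]+.5)*k-.5;cv2.polylines(big,[uv.round().astype(int)],True,(255,0,0),1)
    pan.append(big)
h=max(p.shape[0] for p in pan)
cv2.imwrite('pics/d2ov.png',np.hstack([cv2.copyMakeBorder(p,0,h-p.shape[0],0,0,cv2.BORDER_CONSTANT) for p in pan]))
E
```

```text
(no output)
```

View pics/d2ov.png

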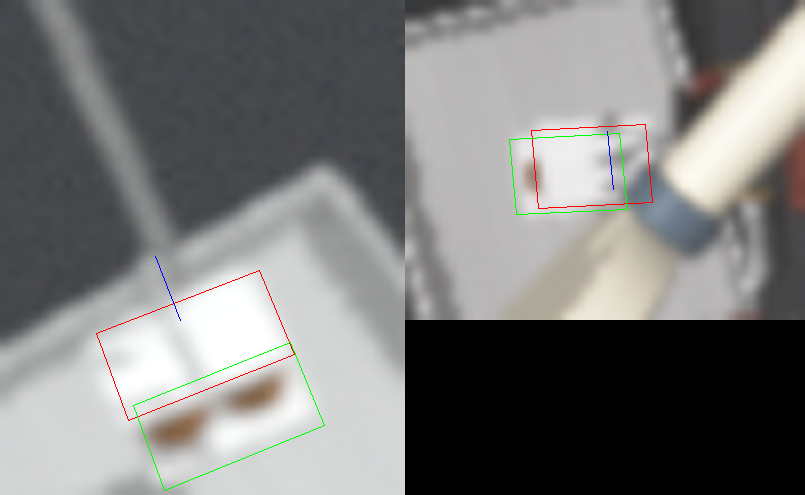

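```bash
python3 - <<'E'
from h import *
from station import r
go(r,hook_tcp(TR+[0,0,.08],MR,S),.05)
go(r,hook_tcp(TR+[0,0,.068],MR,S),.02); 
go(r,hook_tcp(TR+[0,0,.059],MR,S),.03)
r.wait(.2)
go(r,hook_tcp(TR+[0,0,.059]-MR@[.022,0,0],MR,S),.05)
shot(r,'e1',{'scene':(90,210,130,260),'top':(290,400,170,270)},5)
E
```

```text
clk 32.05 err mm [-0.   0.   0.5] F [-0.5  0.1 -2.6] op 0.0135
clk 32.80 err mm [-0.   0.   0.2] F [ 0.8 -0.2 -1. ] op 0.0135
clk 33.25 err mm [-0.   0.  -0.4] F [ 0.3 -0.3 -1.2] op 0.0135
clk 34.04 err mm [0.  0.3 0.2] F [-0.2  0.6 -0.8] op 0.0140
```

View pics/e1_scene.png

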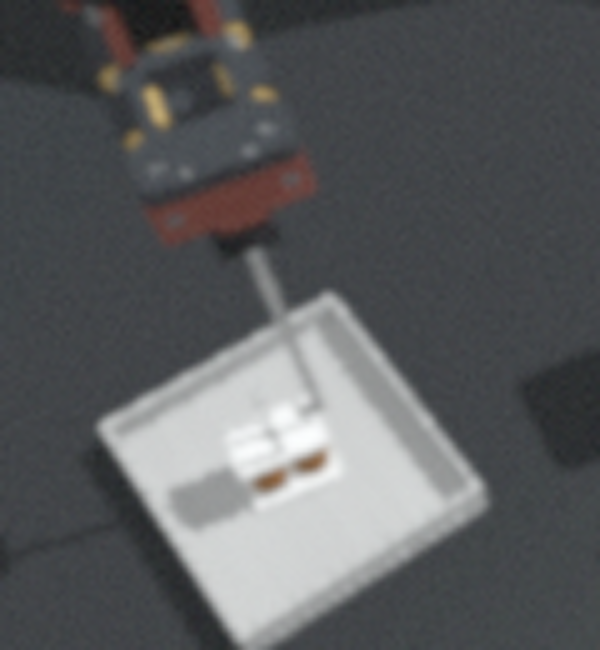

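View pics/e1_top.png

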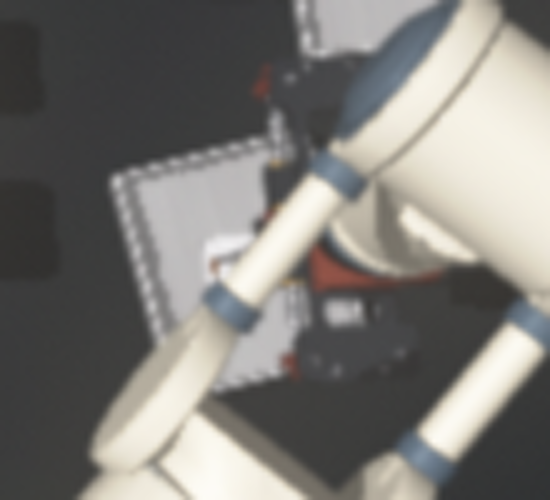

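```bash
python3 - <<'E'
from h import *
from station import r
print(proj('scene',np.append(TR[:2],.044)))
b=TR-MR@[.022,0,0]
go(r,hook_tcp(b+[0,0,.085],MR,S),.04)
go(r,hook_tcp(b+[0,0,.265],MR,S),.15)
shot(r,'e2',{'scene':(90,210,130,260),'top':(290,400,170,270)},5)
E
```

```text
[[145.66195314 217.2663876 ]]
clk 34.94 err mm [ 0.  -0.  -0.2] F [-0.  -0.2 -1.7] op 0.0138
clk 36.29 err mm [ 0.2 -0.2 -0.8] F [ 0.9  0.7 -0.8] op 0.0140
```

View pics/e2_scene.png

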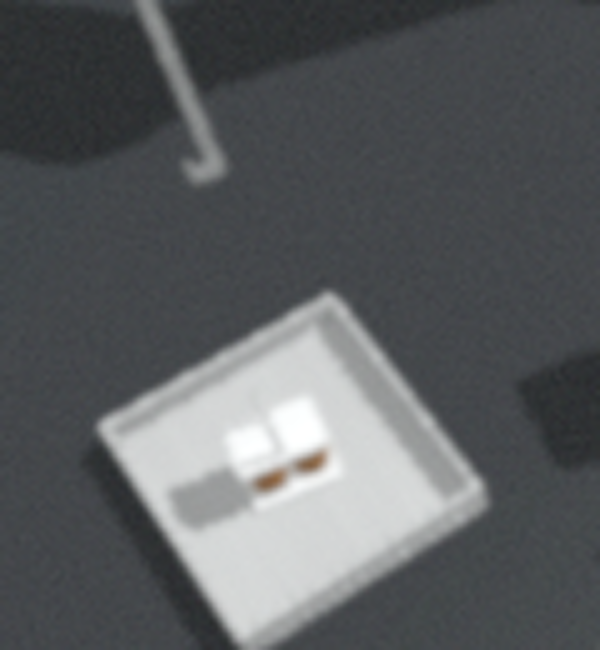

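```bash
python3 - <<'E'
from h import *
from station import r
go(r,tcp(HO+HR@[-.08,0,.42],HR,S))
go(r,tcp(HO+HR@[-.08,0,.187],HR,S),.12)
r.wait(.3);st=r.sense();print(((st['tcp_pos']-tcp(HO+HR@[-.08,0,.187],HR,S)[0])*1000).round(1))
shot(r,'f1',{'scene':(325,385,95,155),'top':(120,220,150,250)},10)
E
python3 - <<'E'
import cv2,numpy as np
a=cv2.imread('pics/g2_scene_raw.png')[95:155,310:375];b=cv2.imread('pics/f1_scene_raw.png')[95:155,310:375]
cv2.imwrite('pics/f1c.png',cv2.resize(np.hstack([a,b]),None,fx=6,fy=6,interpolation=cv2.INTER_CUBIC))
E
```

```text
clk 38.50 err mm [ 0.5 -0.5 -0.1] F [-0.   0.7 -1.1] op 0.0138
clk 40.59 err mm [0.  0.  0.7] F [ 1.3  0.7 -0.7] op 0.0135
[0.  0.  0.1]
```

View pics/f1c.png

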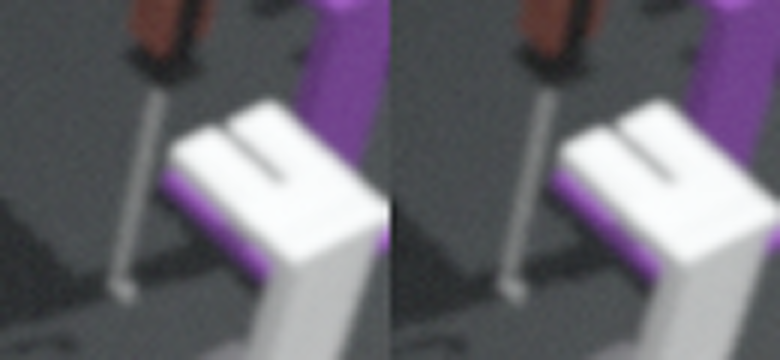

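Side by side, the picker's position (flange (160,65), hook (120,290)) is the same as on the way out, so it hasn't slipped in the grip. Sliding it home.

```bash
python3 - <<'E'
from h import *
from station import r
go(r,tcp(HO+HR@[-.03,0,.187],HR,S),.06)
go(r,tcp(HO+HR@[0,0,.187],HR,S),.05)
go(r,tcp(HO+HR@[0,0,.1803],HR,S),.02)
r.wait(.3);print(r.sense()['contact_force'])
shot(r,'f2',{'scene':(310,400,70,170)},6)
E
```

```text
clk 41.98 err mm [-0.   0.1  0. ] F [ 0.6  0.8 -2.1] op 0.0137
clk 42.73 err mm [ 0.3  0.1 -0.2] F [ 0.5  2.9 -1.8] op 0.0138
clk 43.21 err mm [-0.1  0.1 -0.3] F [-0.8  2.4 -1.9] op 0.0139
[-0.36755976  3.76468161 -2.2492482 ]
```

View pics/f2_scene.png

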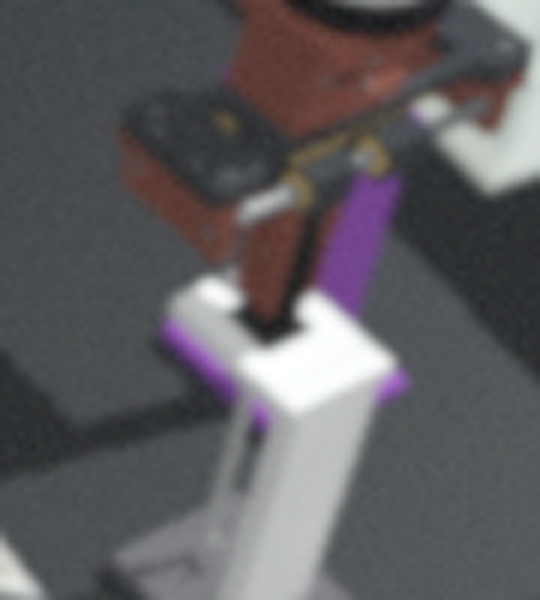

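```bash
python3 - <<'E'
from h import *
from station import r
def F():
    a=[]
    for _ in range(8): r.wait(.03); a.append(np.r_[r.sense()['contact_force'],r.sense()['torque']*10])
    return np.mean(a,0).round(2)
print(F())
go(r,tcp(HO+HR@[0,.001,.1803],HR,S),.02); print(F())
go(r,tcp(HO+HR@[0,.002,.1803],HR,S),.02); print(F())
E
```

```text
[-0.43  3.16 -3.1   7.61  0.22  0.09]
clk 44.12 err mm [ 0.2 -0.4  0.4] F [-0.3  0.5 -1.3] op 0.0136
[ 0.29 -0.14 -0.79  0.73 -1.38  0.08]
clk 44.64 err mm [-0.  0. -0.] F [ 0.3  0.3 -0.7] op 0.0135
[-0.07  0.25 -0.99  0.68 -1.42  0.07]
```

```bash
python3 - <<'E'
from h import *
from station import r
go(r,tcp(HO+HR@[0,.0015,.1796],HR,S),.02)
r.wait(.2);print(r.sense()['contact_force'])
r.let_go()
go(r,tcp(HO+HR@[0,.0015,.27],HR,S),.1)
go(r,tcp(HO+HR@[-.15,-.1,.33],HR,S))
shot(r,'z1',{'scene':(310,400,70,170),'top':(120,200,160,240)},6)
E
```

```text
clk 45.16 err mm [-0.   0.1  0.4] F [-0.5  0.7  0.6] op 0.0136
[-0.00299236  1.56657456  2.46470915]
clk 47.62 err mm [ 0.1  0.  -0.9] F [-0.2 -0.2 -0.5] op 0.0881
clk 48.40 err mm [ 0.6  0.3 -0.8] F [-1.2  0.1  0.3] op 0.0880
```

View pics/z1_scene.png

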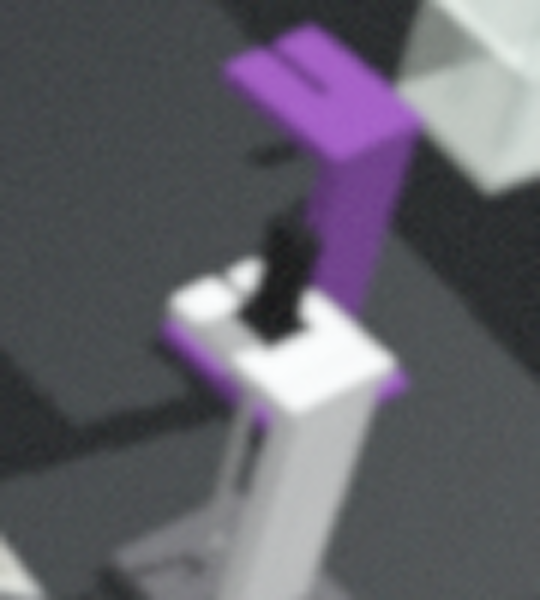

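View pics/z1_top.png

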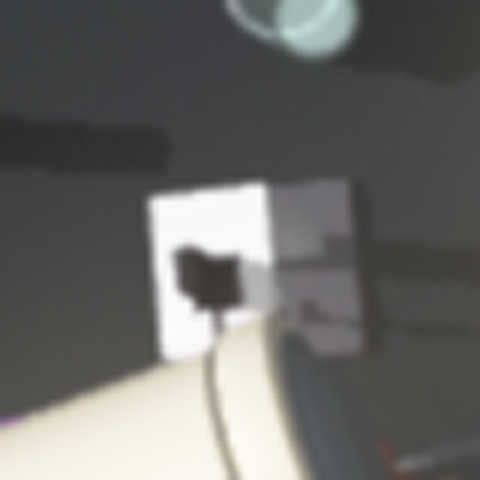

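View pics/z1_scene_raw.png

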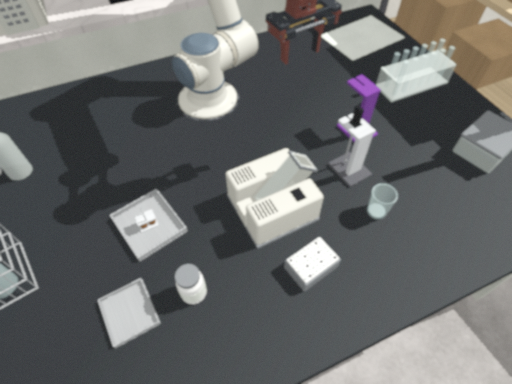

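```bash
python3 - <<'E'
from h import *
for n in('pics/s.png','pics/z1_scene_raw.png','pics/t.png','pics/z1_top_raw.png'):
    g=cv2.cvtColor(cv2.imread(n),cv2.COLOR_BGR2GRAY)
    m=np.zeros_like(g); b=(345,370,104,140) if 's.png' in n or 'scene' in n else (145,165,195,214)
    x0,x1,y0,y1=b; m[y0:y1,x0:x1]=(g[y0:y1,x0:x1]<55)
    M=cv2.moments(m,True); print(n,M['m00'],round(M['m10']/M['m00'],2),round(M['m01']/M['m00'],2))
from station import r
r.hand_in(); print(r.sense()['clock'])
E
```

```text
pics/s.png 134.0 356.22 116.6
pics/z1_scene_raw.png 145.0 356.09 116.44
pics/t.png 46.0 154.96 206.52Traceback (most recent call last):
  File "<stdin>", line 6, in <module>
ZeroDivisionError: float division by zero
```

```bash
python3 - <<'E'
from station import r
r.hand_in(); print(r.sense()['clock'])
E
```

```text
the job is handed in; nothing more can be done
the job is handed in; nothing more can be done
```

I handed the job in at about 48.5 s on the clock, under the 72 s limit. It reports no verdict, so success rests on my own checks.

**What I did:**
- I took the picker from the aluminium holder and passed the hook under the bail inside the bay. I then drew the carrier up the bore and out.
- I set the carrier down near the centre of the larger tray and unhooked it.
- I slid the picker back into its notch, released it and backed the gripper away.

**What the last pictures showed:**
- **Carrier:** it stands upright near the centre of the tray, within about 1 pixel of where I meant to put it. The hook is clear of the bail.
- **Picker:** it hangs with its flange on the plate. In the scene view the handle is within 0.2 pixel of where it started.
- **Bystanders:** the jar, beaker and tip box look unmoved, though I only compared them by eye. The gripper stayed well clear of the carrier throughout.

**What disagreed or failed:**
- **Side force at the notch:** on sliding in, I read about 3 N sideways, which suggests the strip was touching one side. I shifted it 1.5 mm sideways and the force dropped to near zero before I lowered it. As the flange took the load just before release, about 1.6 N sideways and 2.5 N upward showed.
- **Second picker check:** the same handle comparison in the top view gave no result because its dark threshold matched no pixels. That position is checked numerically in one view only. By eye, the top view shows the picker in its notch.

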